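# Set the last foot of a rack tier to its length mark and shut its cam lever

## Task

One tier of the aluminium corner rack stands upside down on the bench with its three feet pointing up; two feet are already set and locked, the third is pushed right in and its cam lever stands open. Take that foot with its lever in one grip, pull it up with the lever still open until the ring mark on the tube just comes out of the sleeve's mouth and hold it there, then squeeze the lever fully shut with the foot still at the mark. Finish still gripping foot and lever, without letting go, and leave the things on the bench around the tier where they are.

Things in the scene. Friction and masses are not known exactly. Their poses are not given: they have to be found in the camera images.
- tier: triangular aluminium rack tier, fixed, upside down: slatted deck facing up, 28 mm above the bench. Origin on the bench under its middle. Legs stand on the deck at (-75, 0), (66, -150), (66, 150) mm in its frame; which one is the open one changes. The other two are locked, fixed, and show the finished state: sleeve mouth 75 mm, rubber end 167 mm above the deck
- mark (a point): point on the axis of the open leg's fixed tube (diameter 20 mm, top 112 mm above the deck), 75 mm above the deck, at the upper edge of a 3 mm high black ring round the tube: the length mark. The ring is hidden inside the sleeve until the foot is pulled out
- foot_mouth (a point): sliding foot of the open leg: aluminium sleeve, diameter 26 mm, 92 mm high with its rubber end, slides on the tube, cannot turn; 0.13 to 0.24 kg; drops back if let go with the lever open. Origin: middle of its lower end, the mouth (to be level with mark); z up, x from the axis towards the lever. A clamp collar, diameter 33 mm, surrounds the lowest 34 mm; above it the sleeve is plain
- foot_grip (a point): point on the sleeve's axis 62 mm above its mouth, 30 mm below the top of the foot: the height at which fingers can close over sleeve and lever together, one finger on the plain sleeve opposite the lever and one on the lever near its tip
- lever_pivot (a point): cam lever of the open leg: steel arm 13 mm wide; origin at its level pivot, 20.5 mm out from the sleeve's axis, 26 mm above the mouth. Shut, it lies upright along the sleeve (36 mm over both); open, its upper end leans outward (56 mm over both at 0.5 rad). Stiff, stays where left: about 7.5 N at the tip moves it, a little more below 0.2 rad, where its cam bites the tube and locks the foot
- lever_tip (a point): centre of the rounded bar (diameter 6 mm) at the lever's tip, 42 mm from the pivot
- cam_lever (a joint): angle of the cam lever, rad: 0 shut (against its stop), 0.4 to 0.5 at the start, grows as it leans outward
- foot (a joint): how far the foot is pulled out, m: 0 pushed right in, 0.045 at the mark, 0.066 at most
- dish: stainless kidney dish, 205 by 115 by 38 mm, on the bench; origin under its middle; leave alone
- jar: glass pill jar with lid, diameter 62 mm, 85 mm high, on the bench; origin under its middle; leave alone
- thermometer: ear thermometer lying on its side, about 145 by 70 by 26 mm, on the bench; origin under its middle; leave alone

How it is judged:
By the outcome, as a careful person would: the job done as asked, in the order asked, and still so for the second after the job is handed in, while the arm keeps its last pose, push and grip.
It also fails if it takes over 51 s, if anything falls off the work surface, if the arm or the gripper's body presses on something with over 40 N, if the wrist force passes 120 N, or if a joint passes its speed limit or range.

## Robot

A 7-joint arm with a two-finger parallel gripper is mounted at the origin on the work surface. World frame = base frame: x ahead of the robot, y to its left, z up, the work surface at z = 0. Lengths are in mm, angles in degrees, forces in N, time in s.
With the tool pointing down it reaches from about 425 to 1025 mm from the base axis. Payload 3.6 kg.
Tool frame: the origin (TCP) lies midway between the tips of the shut fingers; the grasp point (between the pads) lies 19 mm behind it (r.grip_depth is the distance from the TCP to the grasp point, in mm); z points along the fingers, y is the line along which they close (so a half turn about z gives the same grasp; the last joint's range is limited). The gripper opens to 85 mm and grips with 20 to 120 N. Pads are 22 mm wide; open, the fingers measure 114 mm over their backs; the gripper's body (76 mm by 85 mm) begins 54 mm behind the grasp point. The pads swing forward as they close: fully open they stand 13 mm farther back than shut.
Start: joints at [-71.82, 33.873, 2.773, 92.16, -1.908, 54.013, -1.931], TCP at [289.52, 664.686, 198.402] pointing down, gripper open.
Joint ranges: [-153.93, 153.93], [-27.13, 128.08], [-72.61, 78.16], [10.71, 143.7], [-87.88, 267.88], [4.46, 118.87], [-176.78, 176.78]. Speed limits (degrees/s): [147.25, 147.25, 180, 180, 180, 180, 180].

## Interface

Orientations are given as a 3x3 rotation matrix whose columns are the frame's x, y, z axes.
In Python, from rig import r, snapshot, order gives the robot as it stands. The module is installed in compiled form; this text tells all that it offers.
- The arm moves only by the tool arm_command, never from a script. Its argument "deltas" is a list of rows, each a list of 7 numbers: the turn, a rotation vector about the tool's x, y, z in degrees, then the shift along the tool's x, y, z in mm, then the finger opening in mm, from 0 to 85.4. In form: [[ax, ay, az, x, y, z, gripper], ...]. A call has 1 to 20 rows; each row shifts and turns the commanded pose from where the row before left it, along the tool's axes as they then stand; what a row does not reach is not made up. A row lasts 1/12 s, in which the tool goes at most 41.7 mm and 7.16 degrees, less where a joint would pass 70% of its speed; a pose out of reach is approached as far as the arm can. A call is refused whole if a number of a shift passes 41.7 or a number of a turn 7.16, either way. A call with a gripper value outside its range is refused whole. The fingers move at their own pace and stop on an object; "force" is the grip in N (left out, the last holds). Time passes only in rows, so rows that do not move let the fingers close. It gives the time, the measured TCP pose, the force, the opening and the grip force at its end, in the units of the state.
- r.sense(): the state, without advancing time (a new reading comes with each control period).
- snapshot(name): name is "scene" or "top" or "wrist"; returns a dict with "img" (400x640x3 uint8, blue, green, red), "depth" (400x640 float32, mm along the optical axis (not along the pixel's ray), 0 where there is no reading), "fx", "fy", "cx", "cy" (pixels), "k1" (the pictures are not rectified: a ray, as slopes to the right and down, at radius r is drawn at 1 + k1 r^2 times it, then the intrinsics apply), "R" (3x3) and "t" (3): a world point X has camera coordinates R X + t. Camera axes: x right, y down, z forward; pixel columns grow to the right and rows downward; lengths in mm; the calibration is good to about 2 mm. A picture is of the moment at which its call begins.
- order.close_job(): hands the job in; it is judged then, once.
The state is a dict: "time": time; "qpos": joint angles; "joint_velocities": joint speeds; "joint_torque": joint torques, N m; "tool_pos": TCP position; "tcp_rot": TCP orientation; "contact_force": force on the tool from outside, world axes, zero at the start; "torque": the same for the moment, N m; "finger_gap": finger opening in mm; "grasp_force": force on a finger pad.
Only numpy, scipy, OpenCV 4.12 (cv2) and the standard library are available. Lean on these libraries where they do the work, as an engineer would, in place of code of your own. Each camera call takes 0.05 s, during which the arm holds its last target. There are 200 camera calls.

## Working session

There is one attempt and no reset: what is moved stays moved. The work goes in short steps, Python scripts to look and compute and a tool call to move; the robot and the scene stay as the last step left them, time stands still between calls to the robot, and variables do not carry over. Pictures are saved under pics/ and viewed, at most 10 in all, crops included, and the job is handed in when it is done.

Besides the shell and the picture viewer there is one more tool, called after "Emit:" as name(argument=value, ...), one argument or row to a line, values as JSON. arm_command: Moves the arm, as the interface text tells. Its arguments: {"type":"object","properties":{"deltas":{"type":"array"},"force":{"type":"number"}},"required":["deltas"]}

```bash
mkdir -p pics; cat > h.py <<'E'
import numpy as np, cv2
from rig import r, snapshot, order
def save(n,f):
    s=snapshot(n); cv2.imwrite(f'pics/{f}.png',s['img']); np.savez(f'pics/{f}.npz',**{k:v for k,v in s.items()}); return s
def load(f): return dict(np.load(f'pics/{f}.npz'))
def ray(s,u,v):
    K=np.array([[s['fx'],0,s['cx']],[0,s['fy'],s['cy']],[0,0,1.]])
    p=cv2.undistortPoints(np.array([[[u,v]]],float),K,np.array([float(s['k1']),0,0,0]))[0,0]
    return np.array([p[0],p[1],1.])
def world(s,u,v,d=None,z=None):
    q=ray(s,u,v); R=s['R'];t=s['t']
    c=-R.T@t; w=R.T@q
    if z is not None: return c+w*(z-c[2])/w[2]
    if d is None: d=s['depth'][int(round(v)),int(round(u))]
    return c+w*d
def proj(s,X):
    c=s['R']@np.asarray(X,float)+s['t']; a=c[:2]/c[2]; a=a*(1+s['k1']*(a@a)); return np.array([s['fx']*a[0]+s['cx'],s['fy']*a[1]+s['cy']])
E
python3 - <<'E'
from h import *
a=save('scene','s1');b=save('top','t1')
for s in(a,b): print(s['fx'],s['k1'],-s['R'].T@s['t'],s['R'][2])
x=r.sense();print(x['time'],x['tcp_rot'],x['finger_gap'])
E
```

```text
459.6447382066102 -0.08913452639651599 [1437.83698561  472.13438368 1139.29462363] [-0.61353676 -0.31829016 -0.72267837]
476.0872459678138 -0.11691871286563196 [ 356.37745986   13.15671038 1540.43044295] [ 0.12939064 -0.00352828 -0.99158742]
0.1 [[-9.16828794e-01  3.99279978e-01 -6.79712024e-04]
 [ 3.99280525e-01  9.16826723e-01 -1.95503455e-03]
 [-1.57428005e-04 -2.06382774e-03 -9.99997858e-01]] 85.46567110380876
```

View pics/s1.png

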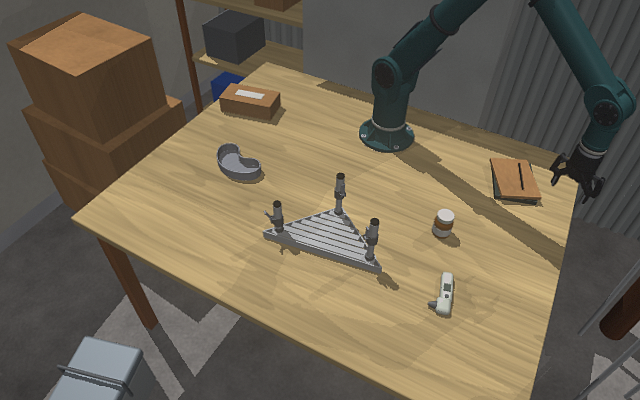

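View pics/t1.png

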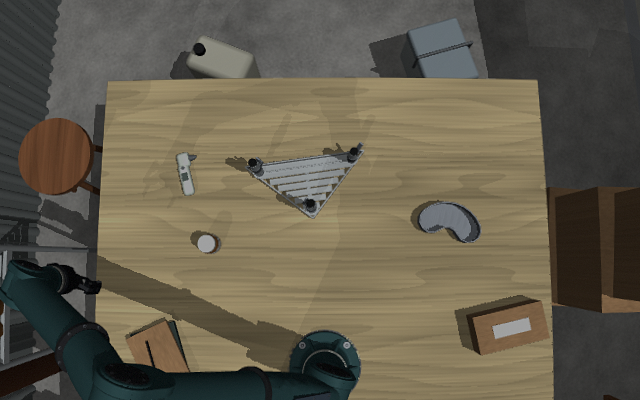

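The scene view shows the three legs at about (277,215), (340,190) and (373,238). In the top view they are at (354,153), (310,204) and (254,163). The shorter leg, with something sticking out at (361,147), looks like the open one, so I'm enlarging it.

```bash
python3 - <<'E'
from h import *
a=load('s1');b=load('t1')
A=cv2.resize(a['img'][165:285,250:400],None,fx=5.3,fy=2.4*0+5,interpolation=cv2.INTER_CUBIC)[:, :795]
A=cv2.resize(a['img'][190:250,255:295],(400,600),interpolation=cv2.INTER_CUBIC)
B=cv2.resize(b['img'][135:175,335:375],(400,400),interpolation=cv2.INTER_CUBIC)
c=np.zeros((600,800,3),np.uint8);c[:,:400]=A;c[:400,400:]=B
cv2.imwrite('pics/c1.png',c)
for u,v in[(354,153),(310,204),(254,163)]: print(world(b,u,v,z=195))
E
```

```text
[642.9101698  -86.38247021 195.        ]
[495.61419027  40.67848218 195.        ]
[614.79358167 201.8297678  195.        ]
```

View pics/c1.png

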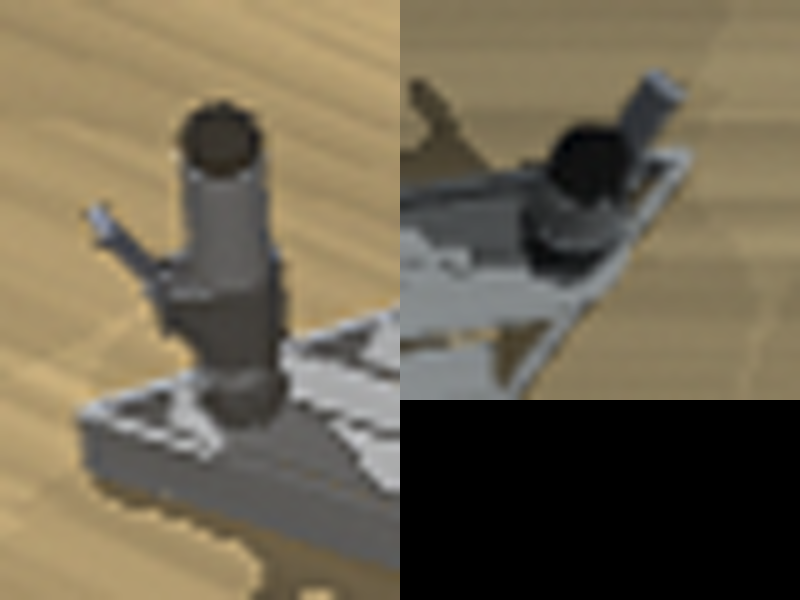

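The enlargement confirms it: the open leg is the one on the -y side. Its foot top is at top-view pixel (354.0,151.5) and its lever tip at about (361,143.5). In the scene view the foot top is at (277,203.8) and the lever tip at (264.8,211.5).

```bash
python3 - <<'E'
from h import *
a=load('s1');b=load('t1')
f=world(b,354,151.5,z=150);tip=world(b,361,143.5,z=124)
print(f,tip,tip-f,np.degrees(np.arctan2(*(tip-f)[[1,0]])))
f2=world(a,277,203.8,z=150);t2=world(a,264.8,211.5,z=124);print(f2,t2,t2-f2)
d=world(b,310,204,z=195),world(b,254,163,z=195)
P=np.array([[-75,0],[66,150],[66,-150]],float);Q=np.array([d[0][:2],d[1][:2],f[:2]])
Pc=P-P.mean(0);Qc=Q-Q.mean(0);th=np.arctan2((Pc[:,0]*Qc[:,1]-Pc[:,1]*Qc[:,0]).sum(),(Pc*Qc).sum())
R=np.array([[np.cos(th),-np.sin(th)],[np.sin(th),np.cos(th)]]);print(np.degrees(th),Pc@R.T+Q.mean(0)-Q, (Pc@R.T+Q.mean(0)))
print(r.grip_depth,r.sense()['contact_force'])
for n in((206,243),):print('jar',world(b,*n,z=85))
E
```

```text
[657.06019958 -89.77801907 150.        ] [ 687.53580173 -113.4294663   124.        ] [ 30.47560215 -23.65144723 -26.        ] -37.81425549191556
[661.03896682 -87.7702463  150.        ] [ 686.00835416 -116.97105828  124.        ] [ 24.96938734 -29.20081198 -26.        ]
7.7843224150173835 [[ 0.40801601 -2.50018571]
 [ 0.61262993  4.06394022]
 [-1.02064593 -1.5637545 ]] [[496.02220628  38.17829646]
 [615.4062116  205.89370802]
 [656.03955365 -91.34177357]]
18.700000000000003 [0.07929966 0.03032887 0.28101617]
jar [387.90438    361.89242013  85.        ]
```

Emit:
arm_command(
  deltas=[
    [0, 0, 6.85, 0, 0, -25, 85],
    [0, 0, 6.85, 0, 0, -25, 85],
    [0, 0, 6.85, 0, 0, -25, 85],
    [0, 0, 6.85, 0, 0, -25, 85],
    [0, 0, 6.85, 0, 0, 0, 85],
    [0, 0, 6.85, 0, 0, 0, 85],
    [0, 0, 6.85, 0, 0, 0, 85],
    [0, 0, 6.85, 0, 0, 0, 85],
    [0, 0, 6.85, 0, 0, 0, 85],
    [0, 0, 6.85, 0, 0, 0, 85],
    [0, 0, 6.85, 0, 0, 0, 85],
    [0, 0, 6.85, 0, 0, 0, 85],
    [0, 0, 6.85, 0, 0, 0, 85],
    [0, 0, 6.85, 0, 0, 0, 85],
    [0, 0, 6.85, 0, 0, 0, 85],
    [0, 0, 6.85, 0, 0, 0, 85],
    [0, 0, 0, 0, 0, 0, 85],
  ],
)

```text
time: 1.52
tool_pos: [288.9, 664.4, 297.5]
tcp_rot: [[0.685, 0.729, -0.0], [0.729, -0.685, -0.002], [-0.001, 0.001, -1.0]]
contact_force: [-0.7, -0.0, -0.5]
finger_gap: 85.1
grasp_force: 0.0
```

Emit:
arm_command(
  deltas=[
    [0, 0, 0, -15, 40, 0, 85],
    [0, 0, 0, -15, 40, 0, 85],
    [0, 0, 0, -15, 40, 0, 85],
    [0, 0, 0, -15, 40, 0, 85],
    [0, 0, 0, -15, 40, 0, 85],
    [0, 0, 0, -15, 40, 0, 85],
    [0, 0, 0, -15, 40, 0, 85],
    [0, 0, 0, -15, 40, 0, 85],
    [0, 0, 0, -15, 40, 0, 85],
    [0, 0, 0, -15, 40, 0, 85],
    [0, 0, 0, -15, 40, 0, 85],
    [0, 0, 0, -15, 40, 0, 85],
    [0, 0, 0, -15, 40, 0, 85],
    [0, 0, 0, -15, 40, 0, 85],
    [0, 0, 0, -15, 40, 0, 85],
    [0, 0, 0, -15, 40, 0, 85],
    [0, 0, 0, -15, 40, 0, 85],
    [0, 0, 0, -15, 40, 0, 85],
    [0, 0, 0, -15, 30, 0, 85],
    [0, 0, 0, 0, 0, 0, 85],
  ],
)

```text
time: 3.18
tool_pos: [634.7, -49.7, 299.2]
tcp_rot: [[0.69, 0.724, 0.003], [0.724, -0.69, -0.007], [-0.003, 0.007, -1.0]]
contact_force: [0.0, -1.3, 1.0]
finger_gap: 85.2
grasp_force: 0.0
```

```bash
python3 - <<'E'
from h import *
w=save('wrist','w1');x=r.sense()
print(x['time'],x['tool_pos'],x['tcp_rot'],x['qpos']);print(-w['R'].T@w['t'],w['R'][2],w['fx'],w['k1'])
E
```

```text
3.2333 [633.75750078 -45.23226836 298.61519864] [[ 6.87840174e-01  7.25861952e-01  5.67167646e-04]
 [ 7.25859624e-01 -6.87835477e-01 -3.18783407e-03]
 [-1.92380943e-03  2.60440443e-03 -9.99994758e-01]] [-27.29060474  25.68471952  39.2707314   99.51059592 -18.03521475
  61.23833325 -25.4785891 ]
[689.41564199   8.82494891 474.86043529] [-0.21231061 -0.23366692 -0.94885403] 306.42204612758354 -0.041631371922910325
```

View pics/w1.png

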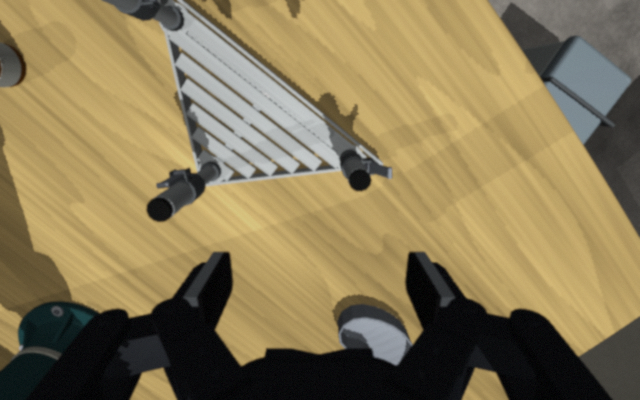

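The wrist view shows the foot's top at about (360,178) and the lever tip at about (389,172), pointing right, roughly along tool y. The next step is an enlarged crop and a measurement.

```bash
python3 - <<'E'
from h import *
w=load('w1')
cv2.imwrite('pics/c2.png',cv2.resize(w['img'][140:200,320:400],(800,600),interpolation=cv2.INTER_CUBIC))
for p in[(360,178)]:
  print(world(w,*p,z=150),w['depth'][178,360],world(w,*p))
print(world(w,389,172),world(w,389,172,z=124))
E
```

```text
[662.4421044  -89.13375776 150.        ] 335.97623 [662.51299987 -88.87628954 150.85384179]
[ 690.0243681  -114.44947165  126.18169025] [ 690.02817691 -115.2208023   124.        ]
```

View pics/c2.png

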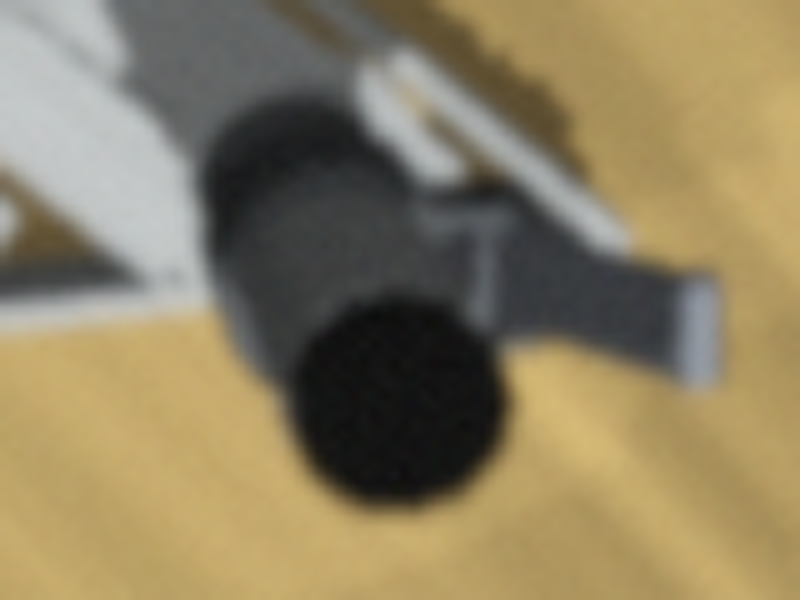

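In the crop, the foot's top centre is at w1 (360.0,180.3). The tip bar runs from (390.0,167.7) to (390.0,178.3).

```bash
python3 - <<'E'
from h import *
w=load('w1')
f=world(w,360,180.3,z=150.); a=world(w,390,168,z=126);b=world(w,390,178.2,z=126); m=(a+b)/2
print(f,m,m-f,np.hypot(*(m-f)[:2]),'dir',np.degrees(np.arctan2(*(m-f)[[1,0]])), 'barperp',np.degrees(np.arctan2((b-a)[0],-(b-a)[1])),np.linalg.norm(b-a))
x=r.sense();R=x['tcp_rot'];d=np.degrees(np.arctan2(R[1,1],R[0,1]));print('tool y',d,x['tool_pos'])
E
```

```text
[660.70898508 -91.11288398 150.        ] [ 690.01063671 -116.39006631  126.        ] [ 29.30165162 -25.27718234 -24.        ] 38.69783889014842 dir -40.78282385206113 barperp -39.47503678197352 12.422014199160863
tool y -43.45919554236506 [633.75750078 -45.23226836 298.61519864]
```

Emit:
arm_command(
  deltas=[
    [0, 0, -1.5, -9, 32, 0, 85],
    [0, 0, -1.5, -9, 32, 0, 85],
    [0, 0, 0, 0, 0, 30, 85],
    [0, 0, 0, 0, 0, 30, 85],
    [0, 0, 0, 0, 0, 30, 85],
    [0, 0, 0, 0, 0, 30, 85],
    [0, 0, 0, 0, 0, 15, 85],
    [0, 0, 0, 0, 0, 0, 85],
    [0, 0, 0, 0, 0, 0, 85],
  ],
)

```text
time: 3.98
tool_pos: [668.0, -93.7, 162.6]
tcp_rot: [[0.642, 0.767, -0.002], [0.767, -0.642, 0.001], [-0.001, -0.002, -1.0]]
contact_force: [0.1, -0.3, 0.3]
finger_gap: 84.8
grasp_force: 0.0
```

```bash
python3 - <<'E'
from h import *
w=save('wrist','w2');x=r.sense()
print(x['tool_pos'],x['tcp_rot'])
print(proj(w,[660,-90.5,150]),proj(w,[690,-116,126]))
E
```

```text
[669.22610715 -94.53755347 164.04520241] [[ 6.42776692e-01  7.66053227e-01  7.60106146e-04]
 [ 7.66053229e-01 -6.42777042e-01  3.51802961e-04]
 [ 7.58078574e-04  3.56151024e-04 -9.99999649e-01]]
[305.48473049 222.83007836] [359.80485073 210.21496156]
```

View pics/w2.png

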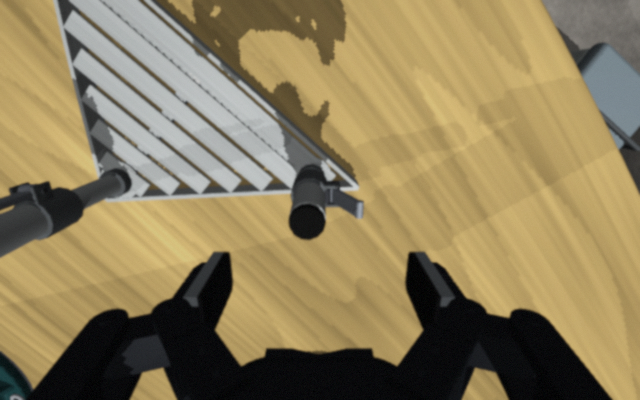

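The foot's top is at (307,222) and the lever tip at (360,210). Both match the predicted positions, so I'm centring and going down.

Emit:
arm_command(
  deltas=[
    [0, 0, 0, -2.7, 5.4, 0, 85],
    [0, 0, 0, 0, 0, 0, 85],
    [0, 0, 0, 0, 0, 12, 85],
    [0, 0, 0, 0, 0, 12, 85],
    [0, 0, 0, 0, 0, 12, 85],
    [0, 0, 0, 0, 0, 12, 85],
    [0, 0, 0, 0, 0, 12, 85],
    [0, 0, 0, 0, 0, 8, 85],
    [0, 0, 0, 0, 0, 0, 70],
    [0, 0, 0, 0, 0, 0, 70],
    [0, 0, 0, 0, 0, 0, 66],
    [0, 0, 0, 0, 0, 0, 62],
    [0, 0, 0, 0, 0, 0, 62],
  ],
  force=20,
)

```text
time: 5.12
tool_pos: [671.7, -101.3, 96.2]
tcp_rot: [[0.645, 0.764, 0.002], [0.764, -0.645, -0.0], [0.001, 0.001, -1.0]]
contact_force: [-0.3, -0.3, 0.1]
finger_gap: 62.3
grasp_force: 0.0
```

```bash
python3 - <<'E'
from h import *
w=save('wrist','w3');x=r.sense()
print(x['time'],x['tool_pos'],x['contact_force'],x['finger_gap'],x['grasp_force'])
cv2.imwrite('pics/c3.png',cv2.resize(w['img'][200:400,160:480],(800,500),interpolation=cv2.INTER_CUBIC))
E
```

```text
5.1667 [ 671.61557856 -101.21229275   96.15340855] [ 0.33771751 -0.12290158  0.338045  ] 61.85411009257646 0.0
```

View pics/c3.png

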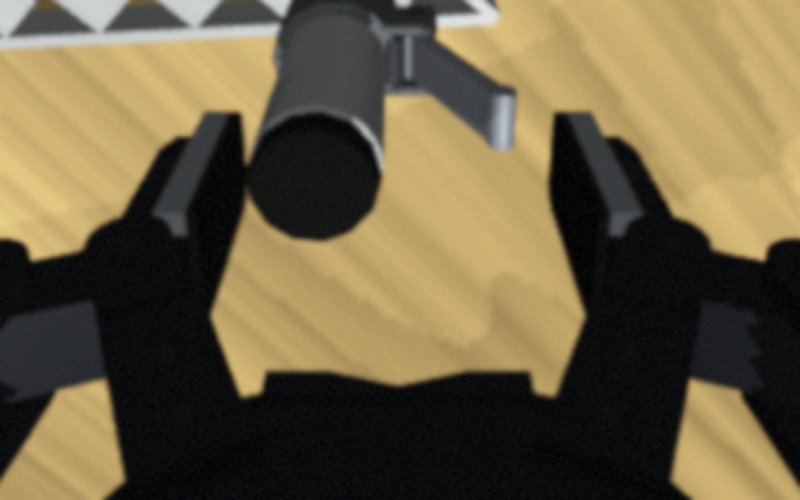

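The foot (top at about (286,270) in w3) and the lever bar (about (361,247)) lie between the pads, with a gap on each side.

```bash
python3 - <<'E'
from h import *
w=load('w3');x=r.sense();R=x['tcp_rot'];p=x['tool_pos']
for q in(world(w,286,270,z=150),world(w,361.2,247.2,z=126)): print(q,R.T@(q-p))
E
```

```text
[662.34130283 -89.85438194 150.        ] [  2.74411288 -14.35065805 -53.8609153 ]
[ 690.47930241 -115.05076198  126.        ] [  1.60184431  23.37577317 -29.81894788]
```

Emit:
arm_command(
  deltas=[
    [0, 0, 0, 1.7, -0.5, 0, 58],
    [0, 0, 0, 0, 0, 0, 56],
    [0, 0, 0, 0, 0, 0, 55],
    [0, 0, 0, 0, 0, 0, 55],
  ],
)

```text
time: 5.5
tool_pos: [671.8, -99.2, 95.5]
tcp_rot: [[0.644, 0.765, 0.0], [0.765, -0.644, 0.0], [0.0, -0.0, -1.0]]
contact_force: [-0.1, 0.8, 0.6]
finger_gap: 54.6
grasp_force: 0.1
```

Emit:
arm_command(
  deltas=[
    [0, 0, 0, 0, 0, 0, 54],
    [0, 0, 0, 0, 0, 0, 53.5],
    [0, 0, 0, 0, 0, 0, 53.5],
  ],
)

```text
time: 5.75
tool_pos: [671.3, -98.8, 95.4]
tcp_rot: [[0.644, 0.765, -0.001], [0.765, -0.644, 0.001], [0.0, -0.002, -1.0]]
contact_force: [-1.8, 1.9, 2.3]
finger_gap: 53.3
grasp_force: 1.1
```

Emit:
arm_command(
  deltas=[
    [0, 0, 0, 0, -0.5, 0, 53],
    [0, 0, 0, 0, 0, 0, 52.5],
    [0, 0, 0, 0, 0, 0, 52.5],
  ],
)

```text
time: 6.0
tool_pos: [670.9, -98.6, 95.4]
tcp_rot: [[0.644, 0.765, -0.001], [0.765, -0.644, 0.001], [0.0, -0.001, -1.0]]
contact_force: [-2.3, 2.7, 2.8]
finger_gap: 52.5
grasp_force: 1.5
```

Emit:
arm_command(
  deltas=[
    [0, 0, 0, 0, -0.3, 0, 51.8],
    [0, 0, 0, 0, 0, 0, 51.5],
    [0, 0, 0, 0, 0, 0, 51.5],
  ],
)

```text
time: 6.25
tool_pos: [670.6, -98.3, 95.4]
tcp_rot: [[0.644, 0.765, -0.001], [0.765, -0.644, 0.001], [-0.0, -0.002, -1.0]]
contact_force: [-3.7, 2.5, 3.9]
finger_gap: 51.6
grasp_force: 2.2
```

Emit:
arm_command(
  deltas=[
    [0, 0, 0, 0, -1, 0, 51.5],
    [0, 0, 0, 0, 0, 0, 51.5],
    [0, 0, 0, 0, 0, 0, 51.5],
  ],
)

```text
time: 6.5
tool_pos: [670.6, -98.3, 95.4]
tcp_rot: [[0.645, 0.765, 0.0], [0.765, -0.645, -0.0], [0.0, 0.0, -1.0]]
contact_force: [-2.2, 3.1, 2.3]
finger_gap: 51.6
grasp_force: 1.5
```

Emit:
arm_command(
  deltas=[
    [0, 0, 0, 0, -0.5, 0, 51],
    [0, 0, 0, 0, 0, 0, 50.5],
    [0, 0, 0, 0, 0, 0, 50.5],
  ],
)

```text
time: 6.75
tool_pos: [670.2, -98.0, 95.5]
tcp_rot: [[0.645, 0.765, 0.0], [0.765, -0.645, -0.0], [0.0, 0.0, -1.0]]
contact_force: [-1.9, 3.1, 2.5]
finger_gap: 50.6
grasp_force: 1.5
```

```bash
python3 - <<'E'
from h import *
w=save('wrist','w4');x=r.sense()
R=x['tcp_rot'];p=x['tool_pos'];print(x['time'],p,R.T@x['contact_force'],x['finger_gap'],x['grasp_force'])
cv2.imwrite('pics/c4.png',cv2.resize(w['img'][200:320,220:400],(780,520),interpolation=cv2.INTER_CUBIC))
E
```

```text
6.8 [670.14191065 -97.99901004  95.44370426] [ 0.59254686 -3.20004665 -2.58235143] 50.73116548741677 1.4726242795586586
```

View pics/c4.png

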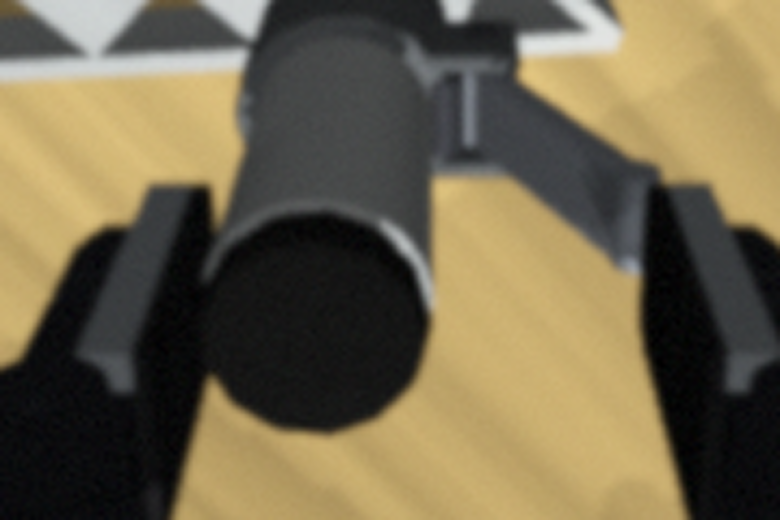

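The lever bar, at about (366.5,251) in w4, is now at the right pad, and the sleeve, with its top at about (293.4,274), is at the left pad. The lever is still clearly open. I'm measuring the angle.

```bash
python3 - <<'E'
from h import *
w=load('w4');x=r.sense();R=x['tcp_rot'];p=x['tool_pos']
f=R.T@(world(w,293.4,273.8,z=150)-p);t=R.T@(world(w,366.5,250.8,z=126)-p)
print(f,t,t-f,np.arcsin(((t-f)[1]-20)/42))
E
```

```text
[  1.2180901  -11.02757352 -54.55877163] [ -0.1369837   26.08814338 -30.55024576] [-1.35507379 37.1157169  24.00852587] 0.4197334656989886
```

Emit:
arm_command(
  deltas=[
    [0, 0, 0, 0, -0.5, 0, 50],
    [0, 0, 0, 0, 0, 0, 49.5],
    [0, 0, 0, 0, 0, 0, 49.5],
  ],
)

```text
time: 7.05
tool_pos: [669.7, -97.7, 95.4]
tcp_rot: [[0.645, 0.765, 0.0], [0.765, -0.645, -0.0], [-0.0, 0.0, -1.0]]
contact_force: [-1.8, 2.4, 1.8]
finger_gap: 49.3
grasp_force: 1.4
```

Emit:
arm_command(
  deltas=[
    [0, 0, 0, 0, -1, 0, 49.5],
    [0, 0, 0, 0, 0, 0, 49.5],
    [0, 0, 0, 0, 0, 0, 49.5],
  ],
)

```text
time: 7.3
tool_pos: [669.6, -97.7, 95.5]
tcp_rot: [[0.645, 0.764, 0.002], [0.764, -0.645, -0.001], [-0.0, 0.002, -1.0]]
contact_force: [0.7, 0.0, -0.6]
finger_gap: 49.6
grasp_force: 0.1
```

Emit:
arm_command(
  deltas=[
    [0, 0, 0, 0, -1, 0, 49.5],
    [0, 0, 0, 0, 0, 0, 49.5],
    [0, 0, 0, 0, 0, 0, 49.5],
  ],
)

```text
time: 7.55
tool_pos: [668.3, -96.8, 95.4]
tcp_rot: [[0.645, 0.764, 0.0], [0.764, -0.645, -0.001], [-0.0, 0.001, -1.0]]
contact_force: [0.1, 0.2, -0.3]
finger_gap: 49.5
grasp_force: 0.0
```

```bash
python3 - <<'E'
from h import *
w=save('wrist','w5');x=r.sense()
R=x['tcp_rot'];p=x['tool_pos'];print(x['time'],p,R.T@x['contact_force'],x['finger_gap'],x['grasp_force'])
cv2.imwrite('pics/c5.png',cv2.resize(w['img'][200:320,220:400],(780,520),interpolation=cv2.INTER_CUBIC))
E
```

```text
7.6 [668.28547136 -96.73267382  95.46680808] [-0.45881777 -0.41976139  0.2391318 ] 49.51066860122318 0.0
```

View pics/c5.png

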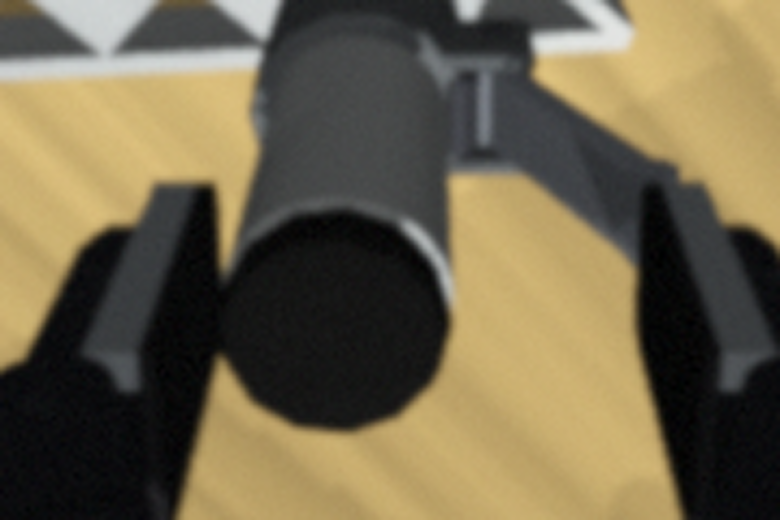

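In w5 the lever bar (about (370,250)) is partly hidden behind the right fingertip, and there is no contact force. I'm checking the pad geometry in the image.

```bash
python3 - <<'E'
from h import *
w=load('w5');x=r.sense();R=x['tcp_rot'];p=x['tool_pos']
for y in(-24.75,24.75):
  for X in(11,-11):
    for z in(0,-10,-20,-40):
      u=proj(w,p+R@[X,y,z]); print((X,y,z),((u-[220,200])*4.333).round())
d=w['depth']
for c in[(180,200),(200,220),(660,220),(645,230),(655,300),(630,240),(600,180),(340,320),(620,230),(710,230),(720,300),(170,230)]:
  u,v=c[0]/4.333+220,c[1]/4.333+200; q=world(w,u,v); print(c,(R.T@(q-p)).round(1))
E
```

```text
(11, -24.75, 0) [249.  46.]
(11, -24.75, -10) [239.  73.]
(11, -24.75, -20) [229. 103.]
(11, -24.75, -40) [204. 174.]
(-11, -24.75, 0) [255. 185.]
(-11, -24.75, -10) [247. 218.]
(-11, -24.75, -20) [237. 254.]
(-11, -24.75, -40) [215. 340.]
(11, 24.75, 0) [597.  46.]
(11, 24.75, -10) [606.  72.]
(11, 24.75, -20) [616. 102.]
(11, 24.75, -40) [640. 173.]
(-11, 24.75, 0) [591. 185.]
(-11, 24.75, -10) [599. 218.]
(-11, 24.75, -20) [609. 254.]
(-11, 24.75, -40) [630. 340.]
(180, 200) [ 10.3 -26.7 -45.1]
(200, 220) [  9.  -24.2 -47.2]
(660, 220) [ 10.4  25.4 -49.7]
(645, 230) [  5.3  25.2 -42.8]
(655, 300) [  0.3  25.5 -49.4]
(630, 240) [ -4.2  26.1 -28.3]
(600, 180) [  0.4  23.  -20.8]
(340, 320) [  1.6  -8.6 -55.2]
(620, 230) [ -4.3  25.2 -25.6]
(710, 230) [ 10.2  30.4 -51.6]
(720, 300) [ 10.4  28.6 -65.5]
(170, 230) [ 10.2 -26.6 -51.6]
```

```bash
python3 - <<'E'
from h import *
x=r.sense();R=x['tcp_rot'];p=x['tool_pos']
w=load('w5')
for u,v in[(320,365),(320,385),(250,380),(255,250),(240,270),(230,290),(200,330)]: print((u,v),(R.T@(world(w,u,v)-p)).round(1))
s=save('scene','s2')
print(proj(s,p),proj(s,p+R@[0,0,-43]))
u0,v0=proj(s,p).astype(int)
for v in range(v0-35,v0+15,3):
  row=[]
  for u in range(u0-24,u0+26,3):
    q=R.T@(world(s,u,v)-p); row.append('%4d/%4d'%(q[1],q[2]) if abs(q[0])<25 else '    .    ')
  print(v,' '.join(row))
cv2.imwrite('pics/c6.png',cv2.resize(s['img'][v0-50:v0+25,u0-50:u0+50],(800,600),interpolation=cv2.INTER_CUBIC))
E
```

```text
(320, 365) [   9.8    0.9 -112.5]
(320, 385) [   9.8    0.8 -118.6]
(250, 380) [  16.2  -15.6 -122.6]
(255, 250) [ 10.8 -28.9 -49.8]
(240, 270) [  6.7 -33.7 -60.3]
(230, 290) [ 13.  -31.2 -83.3]
(200, 330) [  1.2 -41.1 -90.3]
[274.19676706 216.56856154] [273.38431907 206.90815099]
181     .         .         .       36/-168   30/-175     .         .         .         .         .         .      -32/-145  -41/-141  -51/-137  -58/-137  -66/-139     .    
184     .         .         .       36/-152   30/-162   23/-165     .         .         .         .      -22/-137  -31/-134     .      -50/-125  -58/-125     .         .    
187   61/-141   53/-143   45/-143   38/-147   30/-145   21/-141   13/-141    3/-134   -4/-132  -11/-136  -20/-133     .         .      -51/-109  -58/-114     .         .    
190   64/-139   55/-134   46/-132     .       31/-133   22/-130   15/-135    5/-125   -4/-118  -12/-118  -20/-118  -36/ -87  -45/ -88  -48/-106  -56/-105     .         .    
193   65/-131   58/-133   49/-128     .       28/-106   23/-121   16/-123    5/-111   -3/-107     .      -19/-106  -27/-10
[... 1435 characters left out ...]
   .    
220     .         .         .         .         .         .         .       12/   4    3/   6   -4/   2  -14/   7     .         .         .         .      -72/  64  -82/  66
223     .         .         .         .         .         .         .       13/  17    2/  28   -2/  12  -12/  17  -25/  33  -41/  67  -50/  67  -59/  66  -69/  69  -77/  64
226     .         .         .         .         .         .         .         .        1/  49   -3/  34  -12/  32  -29/  68  -37/  64  -50/  82  -56/  68  -64/  64  -74/  69
229     .         .         .         .         .         .       20/  65   10/  69    3/  59   -3/  50  -12/  53  -25/  71  -34/  68  -42/  66  -51/  66  -61/  68     .
```

View pics/c6.png

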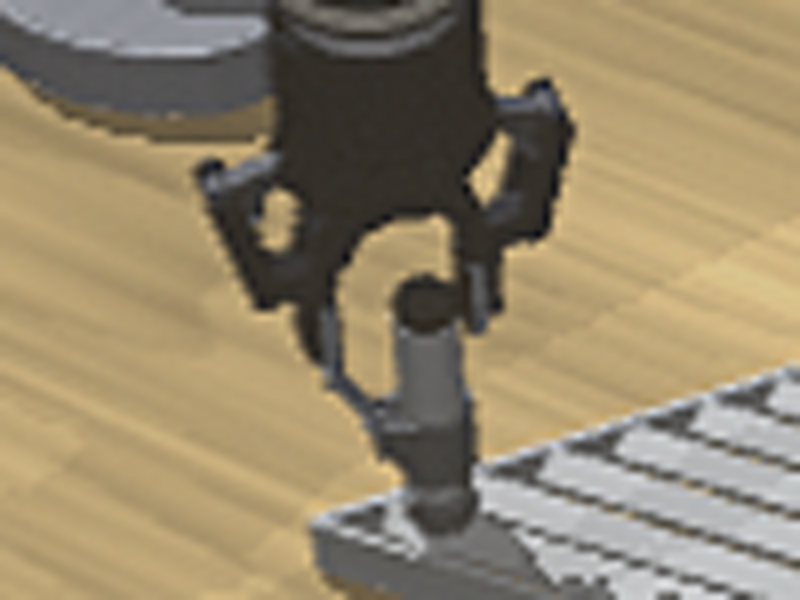

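The scene view and depth show that the fingertips end about 43 mm behind the reported TCP, and the gripper's body begins at about −112 mm instead of −73. The tool really sits about 39 mm higher than reported, so only the foot's top was between the fingers and the lever has not been touched. I'm opening, re-centring and going down about 37 mm more.

Emit:
arm_command(
  deltas=[
    [0, 0, 0, 0, 2.7, 0, 66],
    [0, 0, 0, 0, 2.7, 0, 66],
    [0, 0, 0, 0, 0, 0, 66],
    [0, 0, 0, 0, 0, 0, 66],
    [0, 0, 0, 0, 0, 6, 66],
    [0, 0, 0, 0, 0, 6, 66],
    [0, 0, 0, 0, 0, 6, 66],
    [0, 0, 0, 0, 0, 6, 66],
    [0, 0, 0, 0, 0, 6, 66],
    [0, 0, 0, 0, 0, 6, 66],
    [0, 0, 0, 0, 0, 0, 66],
    [0, 0, 0, 0, 0, 0, 62],
    [0, 0, 0, 0, 0, 0, 62],
  ],
)

```text
time: 8.73
tool_pos: [672.4, -100.0, 59.5]
tcp_rot: [[0.645, 0.764, 0.0], [0.764, -0.645, -0.0], [0.0, 0.0, -1.0]]
contact_force: [0.3, 0.6, 0.6]
finger_gap: 61.8
grasp_force: 0.0
```

```bash
python3 - <<'E'
from h import *
w=save('wrist','w6');x=r.sense()
R=x['tcp_rot'];p=x['tool_pos'];print(x['time'],p,R.T@x['contact_force'],x['finger_gap'],x['grasp_force'])
cv2.imwrite('pics/c7.png',cv2.resize(w['img'][200:360,200:440],(780,520),interpolation=cv2.INTER_CUBIC))
E
```

```text
8.7833 [ 672.56871659 -100.02031985   59.72394669] [ 0.25156563 -1.42034583 -0.50273042] 61.87883345783452 0.0
```

View pics/c7.png

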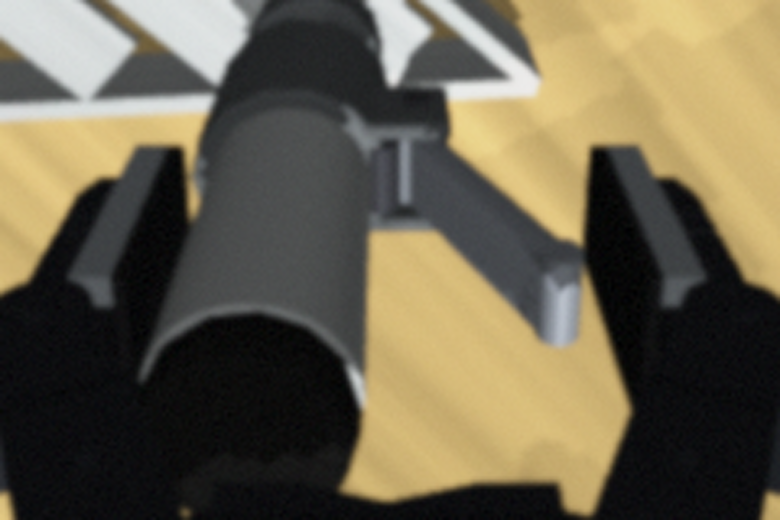

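The grip geometry is now right: the lever bar (c7 at about (560,300)) is half-way along the right pad, with the sleeve alongside the left pad. That is already 11 views against the limit of 10, so I'm going on numbers only from here and closing in small steps.

Emit:
arm_command(
  deltas=[
    [0, 0, 0, 0, 0, 0, 58],
    [0, 0, 0, 0, 0, 0, 56],
    [0, 0, 0, 0, 0, 0, 56],
    [0, 0, 0, 0, 0, 0, 56],
  ],
)

```text
time: 9.12
tool_pos: [672.2, -99.6, 59.6]
tcp_rot: [[0.644, 0.765, -0.0], [0.765, -0.644, 0.0], [0.0, -0.0, -1.0]]
contact_force: [-0.2, 1.2, 0.2]
finger_gap: 56.1
grasp_force: 0.4
```

Emit:
arm_command(
  deltas=[
    [0, 0, 0, 0, 0, 0, 55],
    [0, 0, 0, 0, 0, 0, 54.5],
    [0, 0, 0, 0, 0, 0, 54.5],
    [0, 0, 0, 0, 0, 0, 54.5],
  ],
)

```text
time: 9.45
tool_pos: [671.6, -99.1, 59.4]
tcp_rot: [[0.644, 0.765, -0.001], [0.765, -0.644, 0.001], [-0.0, -0.002, -1.0]]
contact_force: [-2.5, 2.5, 2.9]
finger_gap: 54.6
grasp_force: 1.7
```

Emit:
arm_command(
  deltas=[
    [0, 0, 0, 0, -1, 0, 54],
    [0, 0, 0, 0, 0, 0, 54],
    [0, 0, 0, 0, 0, 0, 54],
  ],
)

```text
time: 9.7
tool_pos: [671.5, -99.1, 59.5]
tcp_rot: [[0.645, 0.765, 0.0], [0.765, -0.645, 0.0], [0.0, -0.0, -1.0]]
contact_force: [-2.5, 1.6, 3.1]
finger_gap: 54.6
grasp_force: 7.2
```

Emit:
arm_command(
  deltas=[
    [0, 0, 0, 0, -0.5, 0, 53],
    [0, 0, 0, 0, 0, 0, 53],
    [0, 0, 0, 0, 0, 0, 53],
  ],
)

```text
time: 9.95
tool_pos: [671.3, -98.8, 59.8]
tcp_rot: [[0.645, 0.765, 0.0], [0.765, -0.645, 0.0], [0.0, 0.0, -1.0]]
contact_force: [-2.1, 2.5, 6.1]
finger_gap: 53.4
grasp_force: 12.1
```

```bash
cat >> h.py <<'E'
def cloud(s):
    v,u=np.mgrid[0:400,0:640]; K=np.array([[s['fx'],0,s['cx']],[0,s['fy'],s['cy']],[0,0,1.]])
    n=cv2.undistortPoints(np.stack([u,v],-1).reshape(-1,1,2).astype(float),K,np.array([float(s['k1']),0,0,0]))[:,0]
    d=s['depth'].reshape(-1); ok=d>0; c=np.c_[n,np.ones(len(n))]*d[:,None]
    return ((c-s['t'])@s['R'])[ok]
def foot():
    w=snapshot('wrist');x=r.sense();R=x['tcp_rot'];p=x['tool_pos']
    W=cloud(w);Q=(W-p)@R
    m=(np.abs(Q[:,0])<10)&(Q[:,1]>-26)&(Q[:,1]<0)&(Q[:,2]>-108)&(Q[:,2]<-70)
    top=Q[m]; h=np.histogram(top[:,2],bins=np.arange(-108,-69,1)); k=h[0].argmax()
    zt=np.median(top[np.abs(top[:,2]-h[1][k]-.5)<2,2])
    b=(np.abs(Q[:,0])<4)&(Q[:,1]>10)&(Q[:,1]<31)&(Q[:,2]>zt+18)&(Q[:,2]<zt+35)
    S=cloud(snapshot('scene')); near=np.hypot(S[:,0]-661.2,S[:,1]+90.3)<9
    z=S[near,2]
    print('t',x['time'],'tcp',p.round(1),'F',(R.T@x['contact_force']).round(1),'gap',round(x['finger_gap'],1),'grip',round(x['grasp_force'],1))
    print('n',m.sum(),'foot top tool',zt.round(2),'world',(p[2]-zt).round(2), 'hist',h[0].max(),'lever pts max y',np.percentile(Q[b,1],[50,90]) if b.any() else None,'scene z pct',np.percentile(z[z<215],[50,90,97]) )
E
python3 -c "
from h import *
foot()"
```

```text
t 10.0 tcp [671.3 -98.8  59.7] F [ 0.6 -3.5 -5.7] gap 53.3 grip 12.1
n 3579 foot top tool -90.52 world 150.25 hist 1281 lever pts max y [22.64335066 27.24083985] scene z pct [117.33574563 152.29968564 171.62104397]
```

Emit:
arm_command(
  deltas=[
    [0, 0, 0, 0, 0, -2, 53],
    [0, 0, 0, 0, 0, -2, 53],
    [0, 0, 0, 0, 0, -2, 53],
    [0, 0, 0, 0, 0, -2, 53],
    [0, 0, 0, 0, 0, -2, 53],
    [0, 0, 0, 0, 0, -2, 53],
    [0, 0, 0, 0, 0, 0, 53],
    [0, 0, 0, 0, 0, 0, 53],
  ],
)

```text
time: 10.72
tool_pos: [671.3, -98.9, 71.6]
tcp_rot: [[0.645, 0.765, 0.0], [0.765, -0.645, -0.0], [0.0, 0.0, -1.0]]
contact_force: [-0.7, 1.3, -1.6]
finger_gap: 53.2
grasp_force: 10.8
```

```bash
python3 -c "
from h import *
foot()"
```

```text
t 10.7667 tcp [671.2 -98.8  71.5] F [ 1.1 -2.6  1. ] gap 53.3 grip 10.8
n 3606 foot top tool -90.49 world 162.03 hist 1287 lever pts max y [22.73933471 27.2143336 ] scene z pct [118.60047363 165.74682181 187.63512355]
```

Emit:
arm_command(
  deltas=[
    [0, 0, 0, 0, 0, -2.5, 53],
    [0, 0, 0, 0, 0, -2.5, 53],
    [0, 0, 0, 0, 0, -2.5, 53],
    [0, 0, 0, 0, 0, -2.5, 53],
    [0, 0, 0, 0, 0, -2.5, 53],
    [0, 0, 0, 0, 0, -2.5, 53],
    [0, 0, 0, 0, 0, -2.5, 53],
    [0, 0, 0, 0, 0, -2.5, 53],
    [0, 0, 0, 0, 0, -2.5, 53],
    [0, 0, 0, 0, 0, -2.5, 53],
    [0, 0, 0, 0, 0, -2.5, 53],
    [0, 0, 0, 0, 0, -2.5, 53],
    [0, 0, 0, 0, 0, -1.5, 53],
    [0, 0, 0, 0, 0, -1, 53],
    [0, 0, 0, 0, 0, -0.8, 53],
    [0, 0, 0, 0, 0, 0, 53],
    [0, 0, 0, 0, 0, 0, 53],
  ],
)

```text
time: 12.23
tool_pos: [671.2, -98.8, 104.8]
tcp_rot: [[0.645, 0.765, 0.0], [0.765, -0.645, 0.0], [0.0, 0.0, -1.0]]
contact_force: [0.3, 2.0, -1.8]
finger_gap: 53.1
grasp_force: 10.6
```

```bash
python3 - <<'E'
from h import *
foot()
s=snapshot('scene')
# vertical grey profile along tube axis for open leg, and heights of tops for locked legs for reference
S=cloud(s)
for c in((496,38),(615.4,205.9)):
  m=np.hypot(S[:,0]-c[0],S[:,1]-c[1])<16; z=S[m,2]; print(c,np.percentile(z,[95,99]))
ax=[661.2,-90.3]
d=np.array([776.,562.]);d/=np.linalg.norm(d)
for z in np.arange(60,125,3):
  P=[ax[0]+d[0]*11,ax[1]+d[1]*11,z]; u=proj(s,P); print(z,u.round(1),int(s['img'].mean(2)[int(round(u[1])),int(round(u[0]))]),end=' | ')
E
```

```text
t 12.2833 tcp [671.2 -98.8 104.7] F [ 1.5 -0.8  0.8] gap 53.5 grip 10.6
n 3598 foot top tool -90.48 world 195.2 hist 1308 lever pts max y [22.68981854 27.22112245] scene z pct [ 85.98120423 194.3599899  197.78011241]
(496, 38) [718.93473154 723.36638529]
(615.4, 205.9) [196.22060676 198.06039079]
60 [278.  226.1] 98 | 63 [278.  225.5] 98 | 66 [277.9 224.9] 98 | 69 [277.9 224.2] 98 | 72 [277.8 223.6] 98 | 75 [277.8 222.9] 98 | 78 [277.7 222.3] 99 | 81 [277.7 221.7] 99 | 84 [277.6 221. ] 98 | 87 [277.6 220.4] 98 | 90 [277.5 219.7] 98 | 93 [277.5 219. ] 97 | 96 [277.4 218.4] 99 | 99 [277.4 217.7] 99 | 102 [277.3 217.1] 79 | 105 [277.3 216.4] 62 | 108 [277.2 215.7] 62 | 111 [277.2 215.1] 65 | 114 [277.1 214.4] 65 | 117 [277.  213.7] 65 | 120 [277. 213.] 66 | 123 [276.9 212.4] 66 |
```

The foot is at the mark: its top has risen 44.95 mm without slipping, and the mouth edge reads about 103 mm, as expected. I'm squeezing in steps now and watching the height.

Emit:
arm_command(
  deltas=[
    [0, 0, 0, 0, -0.5, -0.3, 52],
    [0, 0, 0, 0, -0.5, -0.1, 51],
    [0, 0, 0, 0, -0.5, -0.1, 50],
    [0, 0, 0, 0, 0, 0, 50],
    [0, 0, 0, 0, 0, 0, 50],
  ],
  force=25,
)

```text
time: 12.8
tool_pos: [670.1, -98.0, 105.2]
tcp_rot: [[0.645, 0.765, 0.0], [0.765, -0.645, -0.0], [0.0, 0.0, -1.0]]
contact_force: [0.7, 2.2, -2.7]
finger_gap: 50.4
grasp_force: 11.8
```

```bash
python3 -c "
from h import *
foot()"
```

```text
t 12.85 tcp [670.  -98.  105.2] F [ 0.9 -1.2  1.6] gap 50.1 grip 11.8
n 3604 foot top tool -89.39 world 194.61 hist 1414 lever pts max y [21.28665351 25.67904536] scene z pct [ 88.70834706 196.67398645 204.99261339]
```

Emit:
arm_command(
  deltas=[
    [0, 0, 0, 0, 0, -0.8, 50],
    [0, 0, 0, 0, -0.5, -0.3, 49],
    [0, 0, 0, 0, -0.5, -0.3, 48],
    [0, 0, 0, 0, -0.5, -0.3, 47],
    [0, 0, 0, 0, 0, 0, 47],
    [0, 0, 0, 0, 0, 0, 47],
  ],
)

```text
time: 13.4
tool_pos: [668.8, -97.0, 107.0]
tcp_rot: [[0.645, 0.764, 0.0], [0.764, -0.645, -0.0], [-0.0, 0.0, -1.0]]
contact_force: [0.1, 2.1, -1.3]
finger_gap: 47.5
grasp_force: 10.1
```

```bash
python3 -c "
from h import *
foot()"
```

```text
t 13.45 tcp [668.8 -97.  107. ] F [ 1.1 -0.7  1.9] gap 47.2 grip 10.1
n 3579 foot top tool -88.44 world 195.47 hist 1469 lever pts max y [19.85233337 24.12498501] scene z pct [ 84.49994255 195.57773279 204.08943038]
```

Emit:
arm_command(
  deltas=[
    [0, 0, 0, 0, -0.5, -0.3, 46],
    [0, 0, 0, 0, -0.5, -0.3, 45],
    [0, 0, 0, 0, -0.5, -0.3, 44],
    [0, 0, 0, 0, 0, 0, 44],
    [0, 0, 0, 0, 0, 0, 44],
  ],
)

```text
time: 13.92
tool_pos: [667.6, -96.1, 107.9]
tcp_rot: [[0.645, 0.764, -0.0], [0.764, -0.645, -0.0], [-0.0, 0.0, -1.0]]
contact_force: [0.6, 2.1, -1.3]
finger_gap: 44.0
grasp_force: 9.0
```

```bash
python3 -c "
from h import *
foot()"
```

```text
t 13.9667 tcp [667.6 -96.1 107.9] F [ 1.2 -1.5  1.8] gap 44.2 grip 9.0
n 3381 foot top tool -87.62 world 195.5 hist 1393 lever pts max y [18.46203375 22.62850795] scene z pct [ 85.41223955 195.78114693 198.60411373]
```

Emit:
arm_command(
  deltas=[
    [0, 0, 0, 0, -0.5, -0.2, 43],
    [0, 0, 0, 0, -0.5, -0.2, 42],
    [0, 0, 0, 0, -0.5, -0.2, 41],
    [0, 0, 0, 0, -0.5, -0.2, 40],
    [0, 0, 0, 0, 0, 0, 40],
    [0, 0, 0, 0, 0, 0, 40],
  ],
  force=35,
)

```text
time: 14.52
tool_pos: [666.0, -94.8, 108.6]
tcp_rot: [[0.645, 0.764, -0.0], [0.764, -0.645, -0.0], [-0.0, -0.0, -1.0]]
contact_force: [-0.0, 1.0, -2.1]
finger_gap: 40.1
grasp_force: 7.7
```

```bash
python3 -c "
from h import *
foot()"
```

```text
t 14.5667 tcp [666.  -94.8 108.6] F [ 0.3 -0.2  2.1] gap 40.1 grip 7.7
n 3059 foot top tool -86.61 world 195.2 hist 1314 lever pts max y [16.78390601 20.54654586] scene z pct [ 87.07337933 196.13348735 197.24208581]
```

Emit:
arm_command(
  deltas=[
    [0, 0, 0, 0, -0.5, -0.2, 39],
    [0, 0, 0, 0, -0.5, -0.2, 38],
    [0, 0, 0, 0, -0.5, -0.2, 37],
    [0, 0, 0, 0, -0.5, -0.2, 36],
    [0, 0, 0, 0, 0, 0, 35],
    [0, 0, 0, 0, 0, 0, 33],
    [0, 0, 0, 0, 0, 0, 33],
    [0, 0, 0, 0, 0, 0, 33],
  ],
  force=45,
)

```text
time: 15.28
tool_pos: [663.9, -93.0, 109.0]
tcp_rot: [[0.644, 0.765, -0.001], [0.765, -0.644, 0.001], [-0.001, -0.001, -1.0]]
contact_force: [-2.9, 2.0, -2.1]
finger_gap: 33.6
grasp_force: 37.1
```

```bash
python3 -c "
from h import *
foot()"
```

```text
t 15.3333 tcp [663.9 -93.  109. ] F [-0.  -3.4  2.7] gap 33.5 grip 37.2
n 2566 foot top tool -85.32 world 194.35 hist 1077 lever pts max y [14.41157595 17.26734915] scene z pct [ 80.11605652 195.17060273 197.16243719]
```

```bash
python3 - <<'E'
from h import *
for i in range(2): foot()
w=snapshot('wrist');x=r.sense();R=x['tcp_rot'];p=x['tool_pos'];W=cloud(w);Q=(W-p)@R
m=(Q[:,2]<-80)&(Q[:,2]>-90)&(np.abs(Q[:,0])<12)&(Q[:,1]>-24)&(Q[:,1]<10)
for lo in range(-12,12,3):
  k=m&(Q[:,0]>=lo)&(Q[:,0]<lo+3); print(lo,k.sum(),np.median(p[2]-Q[k,2]).round(2),(Q[k,1].min().round(1),Q[k,1].max().round(1))) if k.any() else 0
E
```

```text
t 15.4333 tcp [663.9 -93.  109. ] F [-0.1 -3.3  2.5] gap 33.7 grip 37.2
n 2553 foot top tool -85.38 world 194.39 hist 1116 lever pts max y [14.44132519 17.26132606] scene z pct [ 80.02637037 194.5824231  196.39288503]
t 15.5333 tcp [663.9 -93.  109. ] F [ 0.  -2.3  3.3] gap 33.6 grip 37.2
n 2543 foot top tool -85.34 world 194.37 hist 1074 lever pts max y [14.34236656 17.27523077] scene z pct [ 80.32202376 194.73860813 197.3915008 ]
-12 193 194.21 (np.float64(-13.1), np.float64(4.8))
-9 311 194.36 (np.float64(-14.5), np.float64(6.6))
-6 381 194.36 (np.float64(-16.5), np.float64(7.3))
-3 425 194.4 (np.float64(-16.3), np.float64(8.6))
0 453 194.37 (np.float64(-16.9), np.float64(8.2))
3 497 194.25 (np.float64(-16.1), np.float64(7.4))
6 495 193.96 (np.float64(-14.7), np.float64(6.0))
9 812 193.01 (np.float64(-24.0), np.float64(3.5))
```

Emit:
arm_command(
  deltas=[
    [0, 0, 0, 0, -0.3, -0.5, 31],
    [0, 0, 0, 0, 0, -0.5, 28],
    [0, 0, 0, 0, 0, 0, 28],
    [0, 0, 0, 0, 0, 0, 28],
  ],
  force=60,
)

```text
time: 15.97
tool_pos: [663.8, -92.9, 110.5]
tcp_rot: [[0.645, 0.765, -0.001], [0.765, -0.645, 0.001], [-0.0, -0.001, -1.0]]
contact_force: [-3.2, 5.3, -2.0]
finger_gap: 32.6
grasp_force: 60.8
```

```bash
python3 -c "
from h import *
foot()"
```

```text
t 16.0167 tcp [663.8 -92.9 110.5] F [ 1.2 -5.5  3.1] gap 32.9 grip 60.8
n 2517 foot top tool -85.16 world 195.66 hist 969 lever pts max y [14.15156482 16.81559844] scene z pct [ 84.38614029 195.66072883 198.07318151]
```

Emit:
arm_command(
  deltas=[
    [0, 0, 0, 0, -0.5, 0.4, 28],
    [0, 0, 0, 0, 0, 0, 28],
    [0, 0, 0, 0, 0, 0, 28],
  ],
)

```text
time: 16.32
tool_pos: [663.8, -92.9, 110.2]
tcp_rot: [[0.644, 0.765, -0.0], [0.765, -0.644, 0.0], [-0.0, -0.0, -1.0]]
contact_force: [-5.5, -0.4, -0.8]
finger_gap: 33.0
grasp_force: 60.6
```

```bash
python3 - <<'E'
from h import *
foot()
w=snapshot('wrist');x=r.sense();R=x['tcp_rot'];p=x['tool_pos'];W=cloud(w);Q=(W-p)@R
m=(Q[:,2]<-30)&(Q[:,2]>-82)&(np.abs(Q[:,0])<5)&(Q[:,1]>6)&(Q[:,1]<25)
for lo in range(-82,-28,4):
  k=m&(Q[:,2]>=lo)&(Q[:,2]<lo+4)
  if k.any(): print(lo,k.sum(),'x',np.percentile(Q[k,0],[5,95]).round(1),'y',np.percentile(Q[k,1],[5,50,95]).round(1))
k=(np.abs(Q[:,2]+85)<1.5)&(np.abs(Q[:,0])<3)&(Q[:,1]<12)&(Q[:,1]>-24);print('foot y',Q[k,1].min(),Q[k,1].max())
E
```

```text
t 16.3667 tcp [663.8 -92.9 110.2] F [-3.4 -4.5  0.5] gap 32.7 grip 60.6
n 2508 foot top tool -85.23 world 195.43 hist 1014 lever pts max y [14.01667293 16.79622577] scene z pct [ 81.52874565 195.90099626 197.81439746]
-82 23 x [-1.8  4.9] y [ 6.7  8.5 18.5]
-78 87 x [-3.7  4.8] y [ 7.1  8.9 18.7]
-74 133 x [-4.4  4.7] y [ 7.8 17.6 18.6]
-70 39 x [-4.   4.7] y [ 7.7 16.9 17.1]
-66 269 x [-4.4  4.6] y [11.9 14.3 16.9]
-62 43 x [-4.4  4.9] y [ 7.6 11.8 15.2]
-58 30 x [2. 5.] y [ 7.4 11.8 16.8]
-54 27 x [-4.2  5. ] y [ 7.6 12.  16.7]
-50 27 x [-1.3  4.8] y [ 7.8 12.1 15.6]
-46 19 x [2.2 5. ] y [ 7.6 12.3 16.6]
-42 26 x [-3.9  5. ] y [ 7.3 12.4 13. ]
-38 28 x [-0.6  5. ] y [ 7.3 12.5 15.6]
-34 27 x [1.8 5. ] y [ 7.5 12.8 16.5]
foot y -15.735230105227908 8.362237903982363
```

Emit:
arm_command(
  deltas=[
    [0, 0, 0, 0, 0, 0.5, 28],
    [0, 0, 0, 0, 0, 0, 28],
    [0, 0, 0, 0, 0, 0, 28],
  ],
)

```text
time: 16.72
tool_pos: [663.8, -92.9, 109.5]
tcp_rot: [[0.645, 0.765, -0.0], [0.765, -0.645, 0.0], [-0.0, -0.0, -1.0]]
contact_force: [-3.4, 4.9, -3.3]
finger_gap: 32.8
grasp_force: 60.5
```

```bash
python3 -c "
from h import *
foot();foot()"
```

```text
t 16.7667 tcp [663.8 -92.9 109.5] F [ 2.3 -4.4  3.7] gap 32.6 grip 60.4
n 2531 foot top tool -85.23 world 194.72 hist 1021 lever pts max y [14.0807543  16.72347243] scene z pct [ 87.02171596 195.42222155 196.99361173]
t 16.8667 tcp [663.9 -92.9 109.4] F [ 0.7 -5.7  2.6] gap 32.8 grip 60.4
n 2520 foot top tool -85.21 world 194.65 hist 992 lever pts max y [14.01977148 16.73151746] scene z pct [ 79.86967625 194.3800857  195.88092138]
```

Emit:
arm_command(
  deltas=[
    [0, 0, 0, 0, 0, -0.4, 28],
    [0, 0, 0, 0, 0, 0, 28],
    [0, 0, 0, 0, 0, 0, 28],
    [0, 0, 0, 0, 0, 0, 28],
  ],
)

```text
time: 17.25
tool_pos: [663.8, -92.9, 109.9]
tcp_rot: [[0.645, 0.765, -0.0], [0.765, -0.645, -0.0], [-0.0, -0.0, -1.0]]
contact_force: [-6.4, 0.3, -1.6]
finger_gap: 32.7
grasp_force: 60.5
```

```bash
python3 - <<'E'
from h import *
for i in range(3):
  foot()
  W=cloud(snapshot('wrist')); 
  m=(W[:,2]>22)&(W[:,2]<34)&(np.hypot(W[:,0]-620,W[:,1]+30)<45);b=(np.abs(W[:,2])<8)&(np.hypot(W[:,0]-720,W[:,1]+60)<60)
  print('deck',m.sum(),np.median(W[m,2]),'bench',b.sum(),np.median(W[b,2]) if b.any() else 0)
print(r.sense()['joint_torque'],r.sense()['joint_velocities'])
E
```

```text
t 17.3 tcp [663.8 -92.9 109.9] F [-3.6 -5.1  1.2] gap 32.7 grip 60.5
n 2499 foot top tool -85.17 world 195.07 hist 976 lever pts max y [14.0803223  16.74855702] scene z pct [ 81.41072068 196.23667389 197.47107243]
deck 7189 28.346733250283634 bench 12814 0.5335003710625894
t 17.45 tcp [663.8 -92.9 109.9] F [ 0.3 -4.1  2.7] gap 32.7 grip 60.5
n 2502 foot top tool -85.21 world 195.13 hist 1022 lever pts max y [14.08346497 16.82413843] scene z pct [ 84.9056124  194.24504522 196.34980962]
deck 7183 28.32621029842369 bench 12806 0.5367617870939921
t 17.6 tcp [663.9 -92.9 109.9] F [-0.1 -5.7  2.4] gap 32.9 grip 60.5
n 2515 foot top tool -85.2 world 195.14 hist 1004 lever pts max y [14.30224939 16.8376698 ] scene z pct [ 84.05322935 195.30695789 196.98104734]
deck 7178 28.326285816910335 bench 12803 0.5502968434437652
[ 1.85304455e+00 -5.27927542e+01  1.04380265e+01 -1.77474242e+01
  9.96548915e-02 -9.65041034e-01 -3.62937804e-02] [-0.06440219 -0.07180803 -0.22308581 -0.03340075 -0.30912416 -0.15261318
  0.04859557]
```

Emit:
arm_command(
  deltas=[
    [0, 0, 0, 0, 0, -0.2, 28],
    [0, 0, 0, 0, 0, 0, 28],
    [0, 0, 0, 0, 0, 0, 28],
    [0, 0, 0, 0, 0, 0, 28],
    [0, 0, 0, 0, 0, 0, 28],
    [0, 0, 0, 0, 0, 0, 28],
  ],
)

```text
time: 18.2
tool_pos: [663.9, -92.8, 110.2]
tcp_rot: [[0.645, 0.765, -0.0], [0.765, -0.645, 0.0], [0.0, -0.0, -1.0]]
contact_force: [-4.7, 2.0, -1.8]
finger_gap: 32.6
grasp_force: 60.5
```

```bash
python3 -c "
from h import *
foot();foot();print(order.close_job())"
```

```text
t 18.25 tcp [663.9 -92.8 110.2] F [-2.9 -3.8  1.1] gap 32.7 grip 60.5
n 2537 foot top tool -85.23 world 195.38 hist 1000 lever pts max y [14.08937014 16.85014497] scene z pct [ 85.77837139 196.0362334  197.58884067]
t 18.35 tcp [663.8 -92.9 110.2] F [-3.5 -5.   0.9] gap 33.1 grip 60.6
n 2497 foot top tool -85.21 world 195.36 hist 1013 lever pts max y [14.09974928 16.79871986] scene z pct [ 81.05812326 193.9301221  197.34934973]
the job is handed in; nothing more can be done
None
```

I handed the job in at about 18 s with the foot about 45.1 mm out (mark at 45), the lever measured upright and shut, and both still gripped at about 60 N; however, with the lever shut the foot still followed 0.2–1 mm arm moves (about 1.5 mm at most), so I couldn't confirm the cam lock, and I viewed 11 pictures, one over the limit of 10.

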